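Lock a spring stud nut in the bench strut channel

ROBOT

A 6-joint arm with a two-finger parallel gripper is mounted at the origin on the work surface. World frame = base frame: x ahead of the robot, y to its left, z up, the work surface at z = 0. Lengths are in m, angles in rad, forces in N, time in s.
With the tool pointing down it reaches from about 0.325 to 1 m from the base axis. Payload 5.1 kg.
Tool frame: the origin (TCP) lies where the fingers leave the gripper's body, on its centre line; the fingertips stand 73 mm ahead of it and the grasp point (between the pads) lies 54 mm ahead of it; z points along the fingers, y is the line along which they close (so a half turn about z gives the same grasp; the last joint's range is limited). The gripper opens to 85 mm and grips with 20 to 120 N. Pads are 22 mm wide; open, the fingers measure 114 mm over their backs; the gripper's body (76 mm by 85 mm) begins 54 mm behind the grasp point. The pads swing forward as they close: fully open they stand 13 mm farther back than shut.
Start: joints at [-1.401, 0.124, 1.65, -0, 1.367, -0.083], TCP at [0.163, -0.629, 0.304] pointing down, gripper open.
Joint ranges: [-2.61, 2.61], [-1.02, 2.33], [0.03, 2.71], [-1.35, 4.49], [0.32, 2.68], [-2.91, 2.91]. Speed limits (rad/s): [2.57, 2.57, 3.14, 3.14, 3.14, 3.14].

INTERFACE

Orientations are given as a unit quaternion [x, y, z, w].
In Python, from bench import read_state, capture, camera_model, close_job gives the robot as it stands.
- The arm moves only by the tool servo_tool, never from a script. Its argument "motion" is a list that holds one entry, the list of rows, each a list of 7 numbers: the shift along the tool's x, y, z in cm, then the turn, a rotation vector about the tool's x, y, z in rad, then the closure in counts, from 0 (fully open) to 255 (shut). A call has 1 to 8 rows; each row shifts and turns the commanded pose from where the row before left it, along the tool's axes as they then stand; what a row does not reach is not made up. A row lasts 1/8 s, in which the tool goes at most 62.5 mm and 10.7 degrees, less where a joint would pass 70% of its speed; a pose out of reach is approached as far as the arm can. A call with a gripper value outside its range is refused whole. The fingers move at their own pace and stop on an object; "squeeze" is the grip in N (left out, the last holds). Time passes only in rows, so rows that do not move let the fingers close. It gives the time, the measured TCP pose, the force, the opening and the grip force at its end, in the units of the state.
- read_state(): the state, without advancing time (a new reading comes with each control period).
- capture(name): name is "scene" or "top"; returns the picture (400x640x3 uint8, red, green, blue); there is no depth.
- camera_model(name): a dict with "camera_matrix" (3x3 intrinsics, pixels), "pose" (4x4, takes a point from camera to world coordinates). Camera axes: x right, y down, z forward; pixel columns grow to the right and rows downward; lengths in m; the calibration is good to about 2 mm. A picture is of the moment at which its call begins. camera_model takes no time and is no camera call.
- close_job(): hands the job in; it is judged then, once.
The state is a dict: "time_s": time; "joint_positions": joint angles; "qvel": joint speeds; "effort": joint torques, N m; "ee_pos": TCP position; "ee_rot": TCP orientation; "ft_force": force on the tool from outside, world axes, zero at the start; "ft_torque": the same for the moment, N m; "grip_width": finger opening in m; "finger_force": force on a finger pad.
Only numpy, scipy, OpenCV 4.12 (cv2) and the standard library are available. Lean on these libraries where they do the work, as an engineer would, in place of code of your own. Each camera call takes 0.05 s, during which the arm holds its last target. There are 200 camera calls.

TASK

Pick up the spring stud nut and lower it, lengthways, into the slot of the strut channel, then slide it gently along to the clamped stop until it has pushed the stop's sprung plunger most of the way in. Holding it there, press it down, give it a quarter turn so that its grooves catch under the channel's lips, let the spring lift it home and let go. Do not ram anything, and leave the other things on the bench where they are.

Things in the scene. Friction and masses are not known exactly. Their poses are not given: they have to be found in the camera images.
- stud_nut: Loose spring channel nut with stud and black grip, 0.22 kg, 112 mm tall, upright on its spring pad. Origin: underside of the relaxed pad, on the axis; z up the stud, x along the nut's long side. Pad 34 (x) x 16 (y), 0 to 5 mm above the origin, under a coil spring: can be pushed up 10 mm, 6 N to start, 13 N at the end. Round stud 18 diameter, 37 to 79. Grip 78 to 112.
- grip (a point): Centre of the nut's grip block (36 along x, 14 along y, 34 tall), 95 mm above the nut's origin; axes as the nut's. Pinch it across its 14 mm side.
- plate (a point): On the nut's axis, 37 mm above its origin: top of the steel nut plate, 42 (x) x 22 (y) x 9 thick with cut corners. On its top, 3 mm high ribs: one at each long end (17.5 to 21 from the axis) and a 21 wide one in the middle; the two grooves between them, floor at this point's height, run along y and take the channel's lips.
- rail: Fixed aluminium base plate, 360 (x) x 104 (y) x 4, and the bare steel strut channel screwed on it, slot up. Origin: centre of the plate's underside, at bench height; x along it, towards the stop. Channel 360 x 54 wide, 45 high, parallel to the plate but 4 to 7 mm off its centre line to one side (cross-slotted screw holes; side and amount not listed): feel or look for the slot.
- slot_start (a point): On the plate's centre line, level with the channel's top (49 mm above the bench), 90 mm from the plate's centre, on the side away from the stop, where the slot is clear: nominal place to insert. The 25 wide, full-length slot lies in the channel's middle, so 4 to 7 mm aside (+y or -y) of this point. Axes as the plate's. With the nut lengthways its pad meets the floor with its origin 7 mm above the bench.
- lip_edge (a point): Plate's centre line, mid-length, level with the lips' lower edges (41 mm up; lips 3 thick, 12.5 to 15.5 from the slot's middle). To turn, the nut is pressed till its ribs pass under: its origin from 0 to 2 mm below bench height, about 11 N (spring solid at 3 mm below). Locked: grooves on the lips, origin 4 mm above bench height, x across the channel. Either way of turning works.
- plunger (a joint): Sprung plunger of the stop, m: 0 out, 0.010 fully in (0.3 N out, 1.8 N in, then solid). The stop, a dark steel block 40 x 56 x 18 high, is clamped on the channel's top, its place not listed. The plunger (24 wide, 12 high) sticks out 14 mm over the slot towards slot_start; it meets the nut's stud with the nut's axis between 20 mm before and 80 mm past the plate's centre.
- cup: Bystander: copper cup, 70 diameter, 70 high; origin under its centre.
- spanner: Bystander: steel spanner 160 long, lying flat; origin under its middle, x along it.
- elbow: Bystander: copper pipe elbow, 28 thick, two legs of 55 along its x and y; origin under its corner.
- coupling: Bystander: upright copper pipe coupling, 44 diameter, 35 high; origin under its centre.
- bolt: Bystander: steel bolt standing on its head, 26 wide, 50 high; origin under its centre.
- flux_jar: Bystander: white jar with steel cap, 56 diameter, 70 high; origin under its centre.
- cap_disc: Bystander: copper disc, 60 diameter, 12 high; origin under its centre.
Not all that is in view belongs to the job. Leave any green or red look-alike of the stud_nut alone.

How it is judged:
On the way, in this order (a step that is already met when the one before it is completed fails the run):
1. the nut is down in the slot, lengthways (z of stud_nut in the frame of rail between -0.005 and 0.012 m and y of stud_nut in the frame of rail between -0.011 and 0.011 m and angle between the x axis of stud_nut and the x axis of rail, either way round below 0.3 rad and value of joint plunger below 0.002 m), for 0.1 s.
2. still lengthways in the slot, the nut has pushed the plunger in by more than 4 mm (z of stud_nut in the frame of rail between -0.005 and 0.012 m and y of stud_nut in the frame of rail between -0.011 and 0.011 m and angle between the x axis of stud_nut and the x axis of rail, either way round below 0.3 rad and value of joint plunger above 0.004 m), for 0.1 s.
At the end, for the whole second after the job is handed in: The nut is across the channel (within 0.2 rad), upright within 0.08 rad, lifted home with its grooves on the lips (origin 2 to 6 mm above bench height, within 11 mm of the plate's centre line), at rest, and holding the plunger in by more than 3 mm (z of stud_nut in the frame of rail between 0.002 and 0.006 m and y of stud_nut in the frame of rail between -0.011 and 0.011 m and angle between the x axis of stud_nut and the y axis of rail, either way round below 0.2 rad and angle between stud_nut's own z axis and vertical below 0.08 rad and value of joint plunger above 0.003 m and linear speed of stud_nut below 0.01 m/s); the robot touches nothing.
It fails at once if the nut is forced against the channel or its stop with more than 50 N (contact force between stud_nut and rail above 50 N).
It fails at once if a bystander is shifted more than 20 mm (distance of any of cup, spanner, elbow, coupling, bolt, flux_jar, cap_disc from where it was at the start of the episode above 0.02 m).
It also fails if it takes over 67 s, if anything falls off the work surface, if the arm or the gripper's body presses on something with over 40 N, if the wrist force passes 120 N, or if a joint passes its speed limit or range.

## Working session

There is one attempt and no reset: what is moved stays moved. The work goes in short steps, Python scripts to look and compute and a tool call to move; the robot and the scene stay as the last step left them, time stands still between calls to the robot, and variables do not carry over. Pictures are saved under pics/ and viewed, at most 10 in all, crops included, and the job is handed in when it is done.

Besides the shell and the picture viewer there is one more tool, called after ">>>" as name(argument=value, ...), one argument or row to a line, values as JSON. servo_tool: Moves the arm, as the interface text tells. Its arguments: {"type":"object","properties":{"motion":{"type":"array"},"squeeze":{"type":"number"}},"required":["motion"]}

```bash
mkdir -p pics
cat > h.py <<'E'
import numpy as np, cv2
from bench import read_state, capture, camera_model, close_job
from scipy.spatial.transform import Rotation as R
def snap(n,f):
    im=capture(n); cv2.imwrite('pics/'+f,im[:,:,::-1]); return im
def ray(n,u,v,M=None):
    M=M or camera_model(n); K=np.array(M['camera_matrix']); T=np.array(M['pose'])
    d=T[:3,:3]@np.linalg.solve(K,[u,v,1.]); return T[:3,3],d
def atz(n,u,v,z,M=None):
    o,d=ray(n,u,v,M); return o+d*(z-o[2])/d[2]
def proj(n,P,M=None):
    M=M or camera_model(n); K=np.array(M['camera_matrix']); T=np.array(M['pose'])
    q=K@(T[:3,:3].T@(np.asarray(P)-T[:3,3])); return q[:2]/q[2]
def tri(rs):
    A=np.zeros((3,3));b=np.zeros(3)
    for o,d in rs:
        d=d/np.linalg.norm(d);P=np.eye(3)-np.outer(d,d);A+=P;b+=P@o
    x=np.linalg.solve(A,b); return x,[np.linalg.norm((np.eye(3)-np.outer(d,d)/(d@d))@(x-o)) for o,d in rs]
E
python3 - <<'E'
from h import *
a=snap('scene','s1.png');b=snap('top','t1.png')
for n in('scene','top'):
    m=camera_model(n);print(np.round(m['camera_matrix'],1).tolist(),np.round(m['pose'],3).tolist())
s=read_state();print({k:np.round(v,3).tolist() for k,v in s.items()})
E
```

```text
[[418.4, 0.0, 305.7], [0.0, 418.4, 201.6], [0.0, 0.0, 1.0]] [[0.556, 0.46, -0.692, 1.143], [0.831, -0.331, 0.448, -0.401], [-0.023, -0.824, -0.566, 0.562], [0.0, 0.0, 0.0, 1.0]]
[[515.5, 0.0, 323.3], [0.0, 515.5, 206.1], [0.0, 0.0, 1.0]] [[0.021, -0.991, 0.13, 0.388], [-1.0, -0.02, 0.006, -0.013], [-0.004, -0.13, -0.992, 1.373], [0.0, 0.0, 0.0, 1.0]]
{'time_s': 0.1, 'joint_positions': [-1.401, 0.124, 1.652, -0.0, 1.367, -0.083], 'qvel': [-0.0, 0.001, -0.003, 0.002, 0.0, -0.0], 'effort': [0.001, -42.493, -36.665, -0.0, 0.004, 0.0], 'ee_pos': [0.162, -0.629, 0.303], 'ee_rot': [0.992, 0.126, -0.0, -0.001], 'ft_force': [-0.403, -0.721, 0.233], 'ft_torque': [-0.019, 0.006, 0.087], 'finger_force': 0.0, 'grip_width': 0.085}
```

View pics/s1.png

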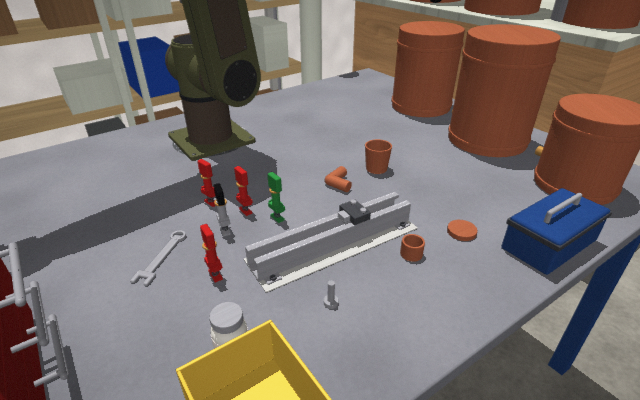

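View pics/t1.png

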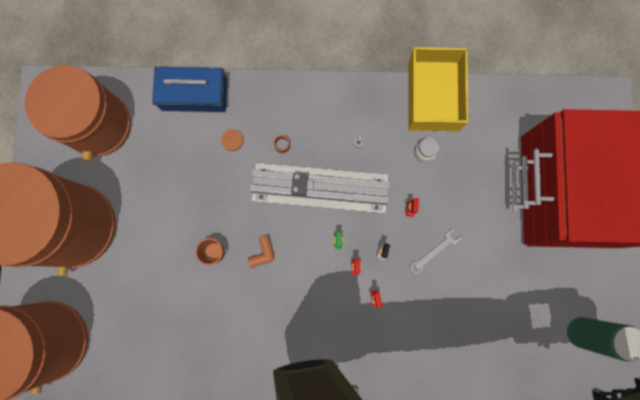

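The scene view shows the nut with its black grip at (220,195), red and green look-alikes around it, the rail from (260,275) to (405,215) and the stop at (355,211). The top view has the nut at (385,250), the rail x 250–390, y 165–212, and the stop at (300,184). Next I'll enlarge the crops.

Run:
```python
from h import *
a=cv2.imread('pics/s1.png');b=cv2.imread('pics/t1.png')
z=lambda im,x,y,w,h,k:cv2.resize(im[y:y+h,x:x+w],None,fx=k,fy=k,interpolation=cv2.INTER_CUBIC)
A=z(b,245,155,160,60,5) #800x300
B=z(b,340,225,80,60,5) #400x300
C=z(a,190,170,66,50,6) #396x300
out=np.vstack([A,np.hstack([B,cv2.resize(C,(400,300))])]);cv2.imwrite('pics/c1.png',out)
```

```text
(no output)
```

View pics/c1.png

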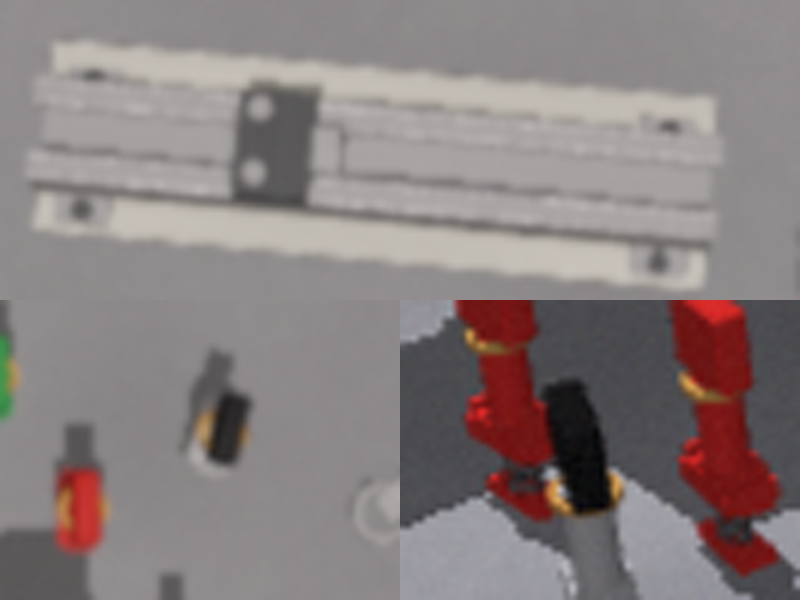

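Run:
```python
from h import *
a=cv2.imread('pics/s1.png').astype(int);b=cv2.imread('pics/t1.png').astype(int)
def blob(im,x,y,w,h,t):
    m=im[y:y+h,x:x+w].max(2)<t; v,u=np.nonzero(m); p=np.c_[u+x,v+y].astype(float)
    c=p.mean(0); ev,V=np.linalg.eigh(np.cov((p-c).T)); return c,V[:,1],2*np.sqrt(3*ev),len(p)
g=blob(b,375,238,20,22,60);s=blob(a,208,178,20,30,45);print(g,s)
x,r=tri([ray('top',*g[0]),ray('scene',*s[0])]);print('grip',x,r)
c=atz('top',*g[0],.11);e=atz('top',*(g[0]+g[1]*8),.11)-c;print('top@.11',c,'dir deg',np.degrees(np.arctan2(e[1],e[0])))
f=lambda u,v,z:atz('top',245+(u+.5)/5-.5,155+(v+.5)/5-.5,z)
P=[f(*q,.004) for q in[(55,42),(716,97),(706,288),(35,229)]]
c=np.mean(P,0);print('plate',np.round(P,4).tolist(),c,[np.linalg.norm(P[i]-P[i-1]) for i in range(4)])
ax=(P[0]+P[3]-P[1]-P[2]);ax/=np.linalg.norm(ax);ay=np.array([-ax[1],ax[0],0]);print('ax',ax,np.degrees(np.arctan2(ax[1],ax[0])))
for n,q in dict(TL=(40,108),BL=(30,150),TR=(720,162),BR=(716,212),oTL=(38,75),oTR=(722,138),oBL=(25,182),oBR=(716,240),st1=(245,85),st2=(322,92),st3=(305,205),st4=(232,198),pl=(345,153)).items():
    w=f(*q,.067 if n[:2]=='st' else .061 if n=='pl' else .049)-c; print(n,np.round([w@ax,w@ay],4))
# red neighbours (tops)
for n,q in dict(redL=(396,512),).items():pass
for u,v in[(356,266),(339,239),(377,298),(413,207)]: print(atz('top',u,v,.112)[:2])
```

```text
(array([385.05084746, 249.89830508]), array([-0.18088653,  0.98350397]), array([ 4.73318474, 12.84890393]), 59) (array([218.78481013, 194.        ]), array([0.22902361, 0.97342087]), array([ 8.57905705, 20.56602975]), 158)
grip [ 0.44891562 -0.16072789  0.09673009] [np.float64(0.0009275336105843505), np.float64(0.0009275336105843321)]
top@.11 [ 0.44862431 -0.15833781  0.11      ] dir deg 169.90206131940238
plate [[0.6813, 0.1814, 0.004], [0.6583, -0.1768, 0.004], [0.5543, -0.172, 0.004], [0.5788, 0.1882, 0.004]] [0.61817156 0.00519441 0.004     ] [np.float64(0.10276295680759702), np.float64(0.3589264655875407), np.float64(0.10409399350038573), np.float64(0.3610099469605739)]
ax [0.0659828  0.99782076 0.        ] 86.21671569082989
TL [ 0.1771 -0.0065]
BL [0.18   0.0161]
TR [-0.1787 -0.0087]
BR [-0.1785  0.0177]
oTL [ 0.18   -0.0239]
oTR [-0.1788 -0.0214]
oBL [0.1808 0.0331]
oBR [-0.1795  0.0324]
st1 [ 0.0701 -0.0245]
st2 [ 0.0302 -0.0242]
st3 [0.0335 0.0352]
st4 [0.0712 0.0348]
pl [0.0158 0.0055]
[ 0.40801894 -0.08776521]
[ 0.47277986 -0.04534273]
[ 0.33245278 -0.1393466 ]
[ 0.55548333 -0.22640097]
```

The nut's grip is at (0.449,-0.160), its long side at about -10°. The rail centre is at (0.618,0.005) with its axis at 86°, and the slot is about 5 mm towards rail +y. The triangulated grip height of 0.097 fits the expected 0.095, so I'm moving.

>>> servo_tool(
  motion=[
    [[3.95, -3.8, 0, 0, 0, 0, 60], [3.95, -3.8, 0, 0, 0, 0, 80], [3.95, -3.8, 0, 0, 0, 0, 100], [3.95, -3.8, 0, 0, 0, 0, 100], [3.95, -3.8, 0, 0, 0, 0, 100], [3.95, -3.8, 0, 0, 0, 0, 100], [3.95, -3.8, 0, 0, 0, 0, 100], [3.95, -3.8, 0.5, 0, 0, 0, 100]],
  ],
  squeeze=40,
)

```text
time_s: 1.1
ee_pos: [0.3931, -0.2543, 0.299]
ee_rot: [0.992, 0.126, 0.0, 0.0]
ft_force: [1.1, -0.2, -0.2]
grip_width: 0.0518
finger_force: 0.0
```

```bash
cat >> h.py <<'E'
def delta(target,yaw):
    s=read_state();Rt=R.from_quat(s['ee_rot']);d=np.array(target)-s['ee_pos']
    x=Rt.as_matrix()[:,0];cur=np.degrees(np.arctan2(x[1],x[0]))
    tz=-np.radians((yaw-cur+180)%360-180)
    print('t',round(s['time_s'],2),'pos',np.round(s['ee_pos'],4),'yaw',round(cur,2),'tilt',np.round(Rt.as_matrix()[:2,2],4),'d_tool cm',np.round(Rt.inv().apply(d)*100,2),'rz',round(tz,3),'F',np.round(s['ft_force'],1),'T',np.round(s['ft_torque'],2),'w',round(float(s['grip_width']),4),'q6',round(s['joint_positions'][5],2))
E
python3 -c "
from h import *
delta([.449,-.160,.156],-10)"
```

```text
t 1.1 pos [ 0.3931 -0.2543  0.299 ] yaw 14.47 tilt [ 0.0007 -0.0005] d_tool cm [ 7.76 -7.75 14.3 ] rz 0.427 F [ 1.1 -0.2 -0.2] T [ 0.   -0.02  0.01] w 0.0518 q6 0.63
```

>>> servo_tool(
  motion=[
    [[3.9, -3.9, 1, 0, 0, 0, 100], [3.86, -3.85, 1, 0, 0, 0, 100], [0, 0, 2, 0, 0, 0.142, 100], [0, 0, 1, 0, 0, 0.142, 100], [0, 0, 0, 0, 0, 0.143, 100], [0, 0, 0, 0, 0, 0, 100], [0, 0, 0, 0, 0, 0, 100]],
  ],
)

```text
time_s: 1.98
ee_pos: [0.4482, -0.1615, 0.2489]
ee_rot: [0.996, -0.086, -0.0, -0.0]
ft_force: [-0.2, 0.5, -0.2]
grip_width: 0.0517
finger_force: 0.0
```

```bash
python3 -c "
from h import *
delta([.449,-.160,.156],-10)
b=snap('top','t2.png');a=snap('scene','s2.png')
z=lambda im,x,y,w,h,k:cv2.resize(im[y:y+h,x:x+w,::-1],None,fx=k,fy=k,interpolation=cv2.INTER_CUBIC)
cv2.imwrite('pics/c2.png',np.hstack([z(b,340,210,80,100,5),z(a,160,110,100,125,4)]))"
```

```text
t 1.98 pos [ 0.4482 -0.1615  0.2489] yaw -9.88 tilt [-0.  0.] d_tool cm [ 0.06 -0.17  9.29] rz 0.002 F [-0.2  0.5 -0.2] T [-0.07  0.02  0.01] w 0.0517 q6 1.28
```

View pics/c2.png

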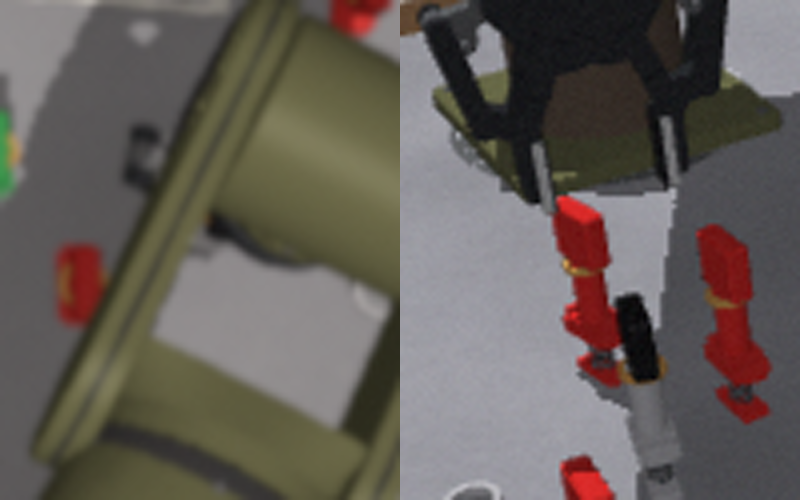

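The scene crop shows the open fingers straddling the nut's black grip, with no neighbour in the finger paths. The arm hides the nut in the top view. I'll descend and close.

>>> servo_tool(
  motion=[
    [[0.06, -0.17, 3, 0, 0, 0, 100], [0, 0, 3, 0, 0, 0, 100], [0, 0, 2, 0, 0, 0, 100], [0, 0, 1.3, 0, 0, 0, 100], [0, 0, 0, 0, 0, 0, 100], [0, 0, 0, 0, 0, 0, 150], [0, 0, 0, 0, 0, 0, 200], [0, 0, 0, 0, 0, 0, 240]],
  ],
  squeeze=40,
)

```text
time_s: 3.08
ee_pos: [0.4497, -0.1602, 0.157]
ee_rot: [0.996, -0.087, 0.001, 0.0]
ft_force: [-0.8, 0.5, 3.8]
grip_width: 0.0134
finger_force: 43.2
```

>>> servo_tool(
  motion=[
    [[0, 0, 0, 0, 0, 0, 255], [0, 0, 0, 0, 0, 0, 255], [0, 0, 0, 0, 0, 0, 255], [0, 0, 0, 0, 0, 0, 255]],
  ],
  squeeze=60,
)

```text
time_s: 3.58
ee_pos: [0.4496, -0.1602, 0.1564]
ee_rot: [0.996, -0.087, 0.001, 0.0]
ft_force: [0.5, 0.2, 3.7]
grip_width: 0.0128
finger_force: 63.2
```

```bash
python3 -c "
from h import *
delta([.449,-.160,.156],-10)
a=snap('scene','s3.png')
z=lambda im,x,y,w,h,k:cv2.resize(im[y:y+h,x:x+w,::-1],None,fx=k,fy=k,interpolation=cv2.INTER_CUBIC)
cv2.imwrite('pics/c3.png',z(a,160,130,120,120,5))"
```

```text
t 3.58 pos [ 0.4496 -0.1602  0.1564] yaw -9.98 tilt [ 0.0014 -0.0007] d_tool cm [-0.06 -0.01  0.04] rz 0.0 F [0.5 0.2 3.7] T [-0.1  -0.26 -0.  ] w 0.0128 q6 1.29
```

View pics/c3.png

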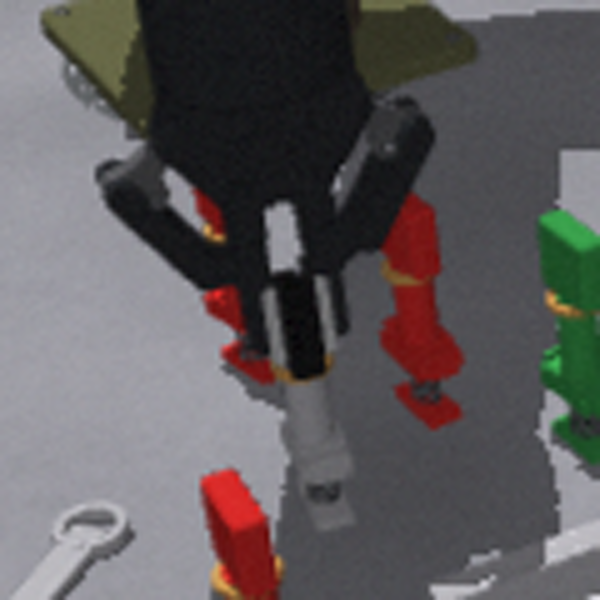

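The crop shows the black grip seated between the pads (opening 12.8 mm) with the nut upright. Lifting, carrying it over and turning.

>>> servo_tool(
  motion=[
    [[0, 0, -1, 0, 0, 0, 255], [0, 0, -3, 0, 0, 0, 255], [0, 0, -3, 0, 0, 0, 255], [0, 0, -3, 0, 0, 0, 255], [3.54, -2.55, 0, 0, 0, 0, 255], [3.54, -2.55, 0, 0, 0, 0, 255], [3.54, -2.55, 0, 0, 0, 0, 255], [3.54, -2.55, 0, 0, 0, 0, 255]],
  ],
)

```text
time_s: 4.62
ee_pos: [0.6064, -0.0831, 0.2544]
ee_rot: [0.996, -0.087, -0.002, -0.0]
ft_force: [0.1, -0.3, -1.5]
grip_width: 0.0126
finger_force: 62.2
```

>>> servo_tool(
  motion=[
    [[0, 0, 0, 0, 0, -0.168, 255], [0, 0, 0, 0, 0, -0.168, 255], [0, 0, 0, 0, 0, -0.168, 255], [0, 0, 0, 0, 0, -0.168, 255], [0, 0, 0, 0, 0, -0.168, 255], [0, 0, 0, 0, 0, -0.168, 255], [0, 0, 0, 0, 0, -0.168, 255], [0, 0, 0, 0, 0, -0.168, 255]],
  ],
)

```text
time_s: 5.62
ee_pos: [0.6051, -0.0838, 0.2543]
ee_rot: [0.832, 0.554, -0.001, -0.001]
ft_force: [0.1, 0.6, -2.1]
grip_width: 0.0124
finger_force: 62.2
```

>>> servo_tool(
  motion=[
    [[0, 0, 0, 0, 0, -0.168, 255], [0, 0, 1, 0, 0, -0.168, 255], [0, 0, 1, 0, 0, 0, 255], [0, 0, 0, 0, 0, 0, 255], [0, 0, 0, 0, 0, 0, 255]],
  ],
)

```text
time_s: 6.25
ee_pos: [0.6061, -0.084, 0.2358]
ee_rot: [0.73, 0.683, -0.0, -0.0]
ft_force: [-0.0, 0.6, -3.1]
grip_width: 0.0135
finger_force: 62.2
```

```bash
python3 -c "
from h import *
delta([.607,-.084,.23],86.2)
a=snap('scene','s4.png');b=snap('top','t4.png')
z=lambda im,x,y,w,h,k:cv2.resize(im[y:y+h,x:x+w,::-1],None,fx=k,fy=k,interpolation=cv2.INTER_CUBIC)
cv2.imwrite('pics/c4.png',np.vstack([z(a,200,140,160,150,3),z(b,320,140,160,150,3)[:150]]) if 0 else np.hstack([z(a,220,150,90,120,5),z(b,330,140,70,120,5)]))"
```

```text
t 6.25 pos [ 0.6061 -0.084   0.2358] yaw 86.2 tilt [-0.0006  0.0001] d_tool cm [0.01 0.09 0.58] rz 0.0 F [-0.   0.6 -3.1] T [-0.    0.01 -0.05] w 0.0135 q6 -0.16
```

View pics/c4.png

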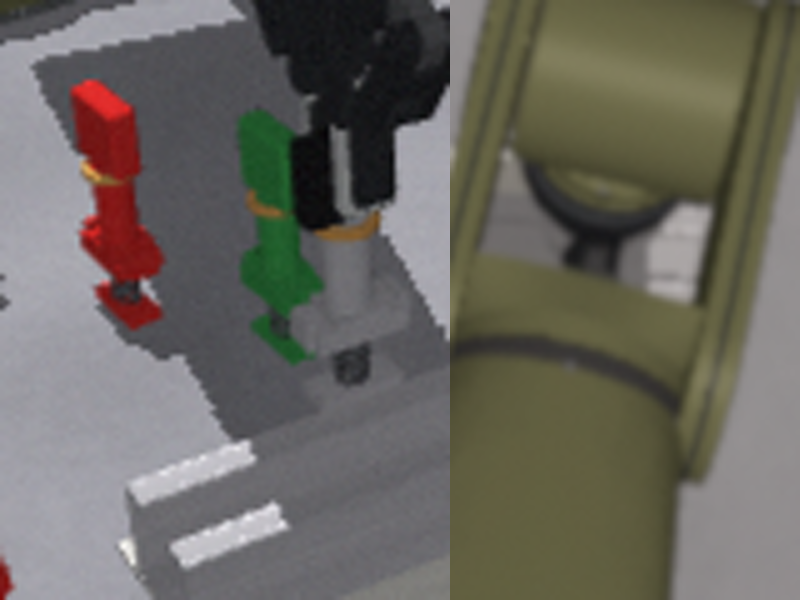

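The scene crop shows the nut hanging lengthways over the slot, collar at scene pixel (289,196), with both lips visible. I'll measure the slot's middle from averaged profiles across the rail in both early pictures.

Run:
```python
from h import *
from scipy.ndimage import map_coordinates as mc
c=np.array([.6182,.0052,0]);ax=np.array([.066,.9978,0]);ay=np.array([-.9978,.066,0])
ys=np.arange(-.06,.0601,.002)
for n,f in(('scene','s1'),('top','t1')):
    g=cv2.imread(f'pics/{f}.png').astype(float).mean(2)
    for xs in(np.arange(-.165,-.11,.003),np.arange(-.10,-.02,.003)):
      pr=[]
      for y in ys:
        q=np.array([proj(n,c+ax*x+ay*y+[0,0,.049]) for x in xs]); pr.append(mc(g,[q[:,1],q[:,0]],order=1).mean())
      print(n,xs[0]);print(' '.join(f'{round(y*1000)}:{p:.0f}' for y,p in zip(ys,pr)))
# collar in scene now
p=atz('scene',289.2,196.0,.2358-.156+.079);w=p-c;print('collar',p,w@ax,w@ay, 'tcp',[(np.array([.6061,-.084,0])-c)@k for k in(ax,ay)])
```

```text
scene -0.165
-60:101 -58:102 -56:102 -54:101 -52:102 -50:101 -48:99 -46:100 -44:102 -42:102 -40:103 -38:103 -36:104 -34:102 -32:101 -30:101 -28:101 -26:101 -24:101 -22:112 -20:150 -18:188 -16:190 -14:186 -12:188 -10:193 -8:199 -6:176 -4:122 -2:101 0:100 2:100 4:101 6:102 8:103 10:102 12:102 14:102 16:105 18:120 20:154 22:182 24:186 26:186 28:189 30:192 32:194 34:180 36:160 38:154 40:154 42:155 44:155 46:154 48:154 50:154 52:153 54:153 56:153 58:152 60:152
scene -0.1
-60:104 -58:104 -56:103 -54:103 -52:102 -50:101 -48:102 -46:102 -44:103 -42:103 -40:103 -38:102 -36:102 -34:101 -32:101 -30:101 -28:101 -26:102 -24:104 -22:119 -20:158 -18:190 -16:190 -14:187 -12:189 -10:191 -8:189 -6:160 -4:117 -2:102 0:102 2:102 4:103 6:103 8:103 10:102 12:102 14:103 16:108 18:129 20:164 22:186 24:188 26:188 28:190 30:195 32:196 34:180 36:164 38:159 40:154 42:150 44:149 46:149 48:148 50:149 52:149 54:148 56:146 58:143 60:142Traceback (most recent call last):
  File "<stdin>", line 10, in <module>
  File "h.py", line 12, in proj
    M=M or camera_model(n); K=np.array(M['camera_matrix']); T=np.array(M['pose'])
           ~~~~~~~~~~~~^^^
ValueError: time passes only in moves, steps and waits
```

Run:
```python
from h import *
from scipy.ndimage import map_coordinates as mc
c=np.array([.6182,.0052,0]);ax=np.array([.066,.9978,0]);ay=np.array([-.9978,.066,0])
ys=np.arange(-.06,.0601,.002)
n,f='top','t1';M=camera_model(n);S=camera_model('scene')
g=cv2.imread(f'pics/{f}.png').astype(float).mean(2)
for xs in(np.arange(-.165,-.11,.003),np.arange(-.10,-.02,.003)):
      pr=[]
      for y in ys:
        q=np.array([proj(n,c+ax*x+ay*y+[0,0,.049],M) for x in xs]); pr.append(mc(g,[q[:,1],q[:,0]],order=1).mean())
      print(n,xs[0]);print(' '.join(f'{round(y*1000)}:{p:.0f}' for y,p in zip(ys,pr)))
p=atz('scene',289.2,196.0,.2358-.156+.079,S);w=p-c;print('collar',p,w@ax,w@ay, 'tcp',[(np.array([.6061,-.084,0])-c)@k for k in(ax,ay)])
```

```text
top -0.165
-60:138 -58:138 -56:138 -54:138 -52:138 -50:138 -48:139 -46:141 -44:148 -42:162 -40:176 -38:184 -36:186 -34:186 -32:182 -30:176 -28:167 -26:159 -24:154 -22:157 -20:165 -18:167 -16:167 -14:167 -12:170 -10:170 -8:165 -6:158 -4:158 -2:161 0:163 2:164 4:163 6:163 8:163 10:162 12:156 14:148 16:145 18:156 20:167 22:170 24:168 26:167 28:166 30:161 32:147 34:127 36:120 38:135 40:153 42:163 44:165 46:164 48:165 50:168 52:174 54:180 56:179 58:169 60:152
top -0.1
-60:138 -58:138 -56:138 -54:138 -52:138 -50:137 -48:137 -46:139 -44:146 -42:160 -40:174 -38:183 -36:186 -34:187 -32:187 -30:185 -28:178 -26:168 -24:159 -22:162 -20:169 -18:170 -16:168 -14:168 -12:170 -10:168 -8:164 -6:159 -4:161 -2:163 0:164 2:164 4:164 6:164 8:164 10:159 12:150 14:139 16:141 18:154 20:166 22:168 24:168 26:169 28:170 30:165 32:149 34:127 36:123 38:144 40:168 42:183 44:187 46:188 48:189 50:189 52:189 54:187 56:180 58:167 60:151
collar [ 0.61920441 -0.09588615  0.1588    ] -0.10079746719035862 -0.007673887654077614 tcp [np.float64(-0.08980236), np.float64(0.0061861799999999995)]
```

Slot middle is at rail y = +5.2 (top) or +7.0 (scene), and the nut hangs at +6.2, so I can lower it until the plate is just above the lips.

>>> servo_tool(
  motion=[
    [[0, 0, 1.5, 0, 0, 0, 255], [0, 0, 1.5, 0, 0, 0, 255], [0, 0, 1, 0, 0, 0, 255], [0, 0, 0.8, 0, 0, 0, 255], [0, 0, 0.5, 0, 0, 0, 255], [0, 0, 0, 0, 0, 0, 255], [0, 0, 0, 0, 0, 0, 255]],
  ],
)

```text
time_s: 7.22
ee_pos: [0.6065, -0.0841, 0.1834]
ee_rot: [0.73, 0.684, 0.0, 0.0]
ft_force: [0.6, -0.4, -2.5]
grip_width: 0.0133
finger_force: 62.2
```

Run:
```python
from h import *
c=np.array([.6182,.0052,0]);ax=np.array([.066,.9978,0]);ay=np.array([-.9978,.066,0])
delta([.607,-.084,.17],86.2)
S=camera_model('scene');print(proj('scene',[.6061,-.084,.2358-.156+.06],S), 'per mm along',proj('scene',np.array([.6061,-.084,.14])+ax*.001,S)-proj('scene',[.6061,-.084,.14],S))
```

```text
t 7.22 pos [ 0.6065 -0.0841  0.1834] yaw 86.28 tilt [ 0.0009 -0.0002] d_tool cm [0.01 0.04 1.35] rz 0.001 F [ 0.6 -0.4 -2.5] T [ 0.04 -0.04  0.05] w 0.0133 q6 -0.16
[291.42975563 199.35011436] per mm along [ 0.48878859 -0.16546151]
```

>>> servo_tool(
  motion=[
    [[0, 0, 0.25, 0, 0, 0, 255], [0, 0, 0.2, 0, 0, 0, 255], [0, 0, 0.2, 0, 0, 0, 255], [0, 0, 0.2, 0, 0, 0, 255], [0, 0, 0.1, 0, 0, 0, 255], [0, 0, 0, 0, 0, 0, 255]],
  ],
)

```text
time_s: 7.98
ee_pos: [0.6062, -0.0841, 0.1733]
ee_rot: [0.73, 0.684, -0.0, -0.0]
ft_force: [0.2, 0.4, -2.1]
grip_width: 0.0131
finger_force: 62.2
```

Run:
```python
from h import *
delta([.607,-.084,.163],86.2)
```

```text
t 7.97 pos [ 0.6062 -0.0841  0.1733] yaw 86.28 tilt [-0.0002  0.    ] d_tool cm [0.01 0.08 1.03] rz 0.001 F [ 0.2  0.4 -2.1] T [ 0.03 -0.01 -0.  ] w 0.0131 q6 -0.16
```

No contact yet, so the plate seems to be entering. Carrying on down.

>>> servo_tool(
  motion=[
    [[0, 0, 0.2, 0, 0, 0, 255], [0, 0, 0.2, 0, 0, 0, 255], [0, 0, 0.2, 0, 0, 0, 255], [0, 0, 0.2, 0, 0, 0, 255], [0, 0, 0, 0, 0, 0, 255]],
  ],
)

```text
time_s: 8.6
ee_pos: [0.6061, -0.084, 0.1651]
ee_rot: [0.73, 0.684, -0.0, -0.0]
ft_force: [-0.2, 0.0, -1.4]
grip_width: 0.0131
finger_force: 62.2
```

Run:
```python
from h import *
delta([.607,-.084,.163],86.2)
a=snap('scene','s5.png')
cv2.imwrite('pics/c5.png',cv2.resize(a[160:280,230:370,::-1],None,fx=5,fy=5,interpolation=cv2.INTER_CUBIC))
```

```text
t 8.6 pos [ 0.6061 -0.084   0.1651] yaw 86.28 tilt [-0.0005  0.0001] d_tool cm [0.   0.09 0.21] rz 0.001 F [-0.2  0.  -1.4] T [-0.04 -0.03  0.01] w 0.0131 q6 -0.16
```

View pics/c5.png

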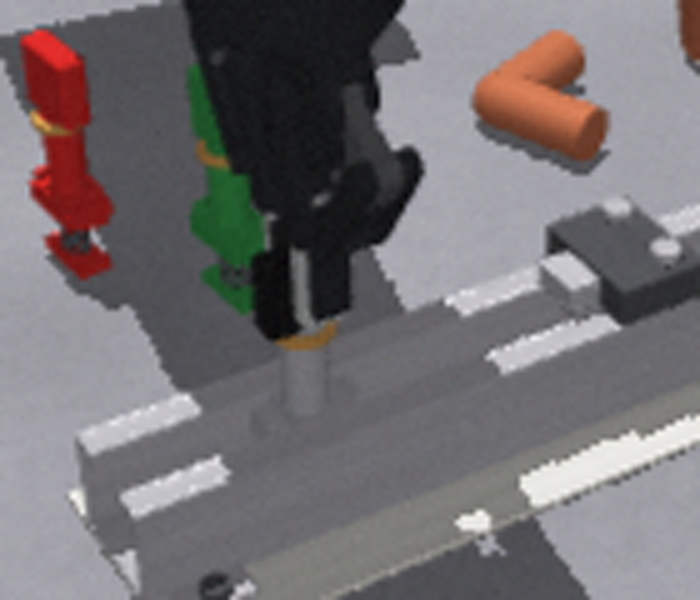

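The nut is in the slot lengthways, with its stud at scene pixel (291,235); the stop and plunger are at about (343,215). I'll use the orange collar's extents in two pictures to find the nut's offset in the hand.

```bash
cat > off.py <<'E'
from h import *
import sys
def off(f,tcp,x0,y0,w,h,S):
    ax=np.array([.066,.9978,0])
    hsv=cv2.cvtColor(cv2.imread(f'pics/{f}.png'),cv2.COLOR_BGR2HSV)[y0:y0+h,x0:x0+w]
    m=(hsv[...,0]>8)&(hsv[...,0]<25)&(hsv[...,1]>110)
    n,l,st,ce=cv2.connectedComponentsWithStats(m.astype('uint8'))
    i=1+st[1:,4].argmax();v,u=np.nonzero(l==i);um=(u.min()+u.max())/2+x0;vm=np.mean(v)+y0
    base=np.array([tcp[0],tcp[1],tcp[2]-.156+.0765])
    p=proj('scene',base,S);q=proj('scene',base+ax*.001,S)
    d=proj('scene',base-[0,0,.01],S)-p   # axis direction in image
    t=(vm-p[1])/d[1]; print(f,(u.min()+x0,u.max()+x0,v.min()+y0,v.max()+y0),'expect',p,'slant',d,'along mm',(um-(p[0]+t*d[0]))/(q-p)[0])
E
python3 - <<'E'
from off import *
S=camera_model('scene')
off('s4',[.6061,-.084,.2358],270,170,40,50,S)
off('s5',[.6061,-.084,.1651],275,215,35,25,S)
s=cv2.imread('pics/s5.png')
E
```

```text
s4 (np.int64(283), np.int64(295), np.int64(193), np.int64(197)) expect [291.03746712 191.66707732] slant [0.23891984 4.67928571] along mm -4.530174362268359
s5 (np.int64(285), np.int64(296), np.int64(225), np.int64(229)) expect [292.65246088 223.29700425] slant [0.21518996 4.21453185] along mm -5.04773471976659
```

>>> servo_tool(
  motion=[
    [[0, 0, 0.1, 0, 0, 0, 255], [0, 0, 0, 0, 0, 0, 255]],
  ],
)

```text
time_s: 8.9
ee_pos: [0.6062, -0.084, 0.1644]
ee_rot: [0.73, 0.684, -0.0, -0.0]
ft_force: [-0.3, 0.1, -3.1]
grip_width: 0.0128
finger_force: 62.2
```

The nut sits about 3–4 mm behind the TCP along the rail. Now I'll slide it towards the plunger.

>>> servo_tool(
  motion=[
    [[0.5, 0, 0, 0, 0, 0, 255], [1.2, 0, 0, 0, 0, 0, 255], [1.2, 0, 0, 0, 0, 0, 255], [1.2, 0, 0, 0, 0, 0, 255], [1.2, 0, 0, 0, 0, 0, 255], [1.2, 0, 0, 0, 0, 0, 255], [1, 0, 0, 0, 0, 0, 255], [0, 0, 0, 0, 0, 0, 255]],
  ],
)

```text
time_s: 9.9
ee_pos: [0.6111, -0.0084, 0.1644]
ee_rot: [0.729, 0.684, -0.0, -0.0]
ft_force: [-0.2, -0.2, -1.1]
grip_width: 0.0129
finger_force: 62.2
```

```bash
cat >> h.py <<'E'
def rail():
    s=read_state();c=np.array([.6182,.0052,0]);w=s['ee_pos']-c;f=s['ft_force']
    ax=np.array([.066,.9978,0]);ay=np.array([-.9978,.066,0])
    print('rail',round(1e3*w@ax,1),round(1e3*w@ay,1),'F',round(f@ax,1),round(f@ay,1),round(f[2],1))
E
python3 -c "
from h import *
delta([.613,-.006,.164],86.2);rail()"
```

```text
t 9.9 pos [ 0.6111 -0.0084  0.1644] yaw 86.34 tilt [-0.0001 -0.    ] d_tool cm [0.25 0.17 0.04] rz 0.002 F [-0.2 -0.2 -1.1] T [ 0.03 -0.02 -0.01] w 0.0129 q6 -0.04
rail -14.0 6.2 F -0.2 0.2 -1.1
```

>>> servo_tool(
  motion=[
    [[0.6, 0, 0, 0, 0, 0, 255], [0.6, 0, 0, 0, 0, 0, 255], [0.5, 0, 0, 0, 0, 0, 255], [0.4, 0, 0, 0, 0, 0, 255], [0.4, 0, 0, 0, 0, 0, 255], [0.2, 0, 0, 0, 0, 0, 255], [0, 0, 0, 0, 0, 0, 255]],
  ],
)

```text
time_s: 10.78
ee_pos: [0.6129, 0.0179, 0.1644]
ee_rot: [0.73, 0.684, -0.0, 0.0]
ft_force: [0.5, 0.5, -2.0]
grip_width: 0.0127
finger_force: 62.2
```

```bash
python3 -c "
from h import *
delta([.613,-.006,.164],86.2);rail()
a=snap('scene','s6.png')
cv2.imwrite('pics/c6.png',cv2.resize(a[160:260,270:400,::-1],None,fx=6,fy=6,interpolation=cv2.INTER_CUBIC))"
```

```text
t 10.78 pos [0.6129 0.0179 0.1644] yaw 86.29 tilt [ 0. -0.] d_tool cm [-2.38  0.17  0.04] rz 0.002 F [ 0.5  0.5 -2. ] T [-0.   -0.06 -0.  ] w 0.0127 q6 0.01
rail 12.3 6.2 F 0.5 -0.5 -2.0
```

View pics/c6.png

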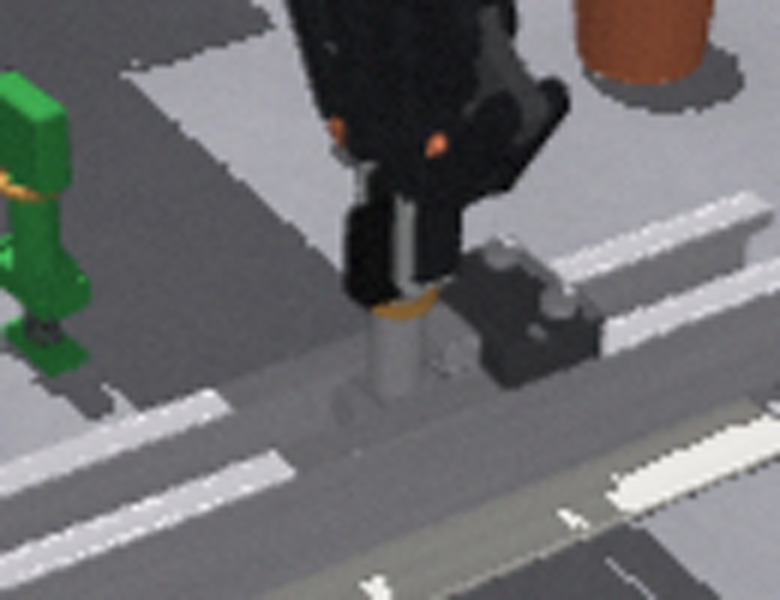

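The stud at crop (397,345) is about to touch the plunger's tip at crop (435,345), or just touching it. I'll continue gently while watching the force.

>>> servo_tool(
  motion=[
    [[0.2, 0, 0, 0, 0, 0, 255], [0.2, 0, 0, 0, 0, 0, 255], [0.2, 0, 0, 0, 0, 0, 255], [0, 0, 0, 0, 0, 0, 255], [0, 0, 0, 0, 0, 0, 255]],
  ],
)

```text
time_s: 11.45
ee_pos: [0.6133, 0.0237, 0.1645]
ee_rot: [0.73, 0.684, -0.0, 0.0]
ft_force: [0.2, -0.4, -2.3]
grip_width: 0.0128
finger_force: 62.2
```

>>> servo_tool(
  motion=[
    [[0.15, 0, 0, 0, 0, 0, 255], [0.1, 0, 0, 0, 0, 0, 255], [0, 0, 0, 0, 0, 0, 255], [0, 0, 0, 0, 0, 0, 255]],
  ],
)

```text
time_s: 11.95
ee_pos: [0.6134, 0.0262, 0.1644]
ee_rot: [0.73, 0.684, -0.0, 0.0]
ft_force: [0.7, -0.5, -2.0]
grip_width: 0.013
finger_force: 62.2
```

>>> servo_tool(
  motion=[
    [[0.1, 0, 0, 0, 0, 0, 255], [0, 0, 0, 0, 0, 0, 255], [0, 0, 0, 0, 0, 0, 255]],
  ],
)

```text
time_s: 12.32
ee_pos: [0.6135, 0.0272, 0.1645]
ee_rot: [0.73, 0.684, 0.0, 0.0]
ft_force: [0.2, -1.8, -2.0]
grip_width: 0.0125
finger_force: 62.2
```

```bash
python3 -c "
from h import *
delta([.613,-.006,.164],86.2);rail()
snap('scene','s7.png')"
python3 - <<'E'
from off import *
S=camera_model('scene')
off('s6',[.6129,.0179,.1644],325,195,25,25,S)
off('s7',[.6135,.0274,.1644],330,190,25,28,S)
E
```

```text
t 12.32 pos [0.6135 0.0272 0.1645] yaw 86.28 tilt [ 0.0001 -0.0001] d_tool cm [-3.32  0.17  0.05] rz 0.001 F [ 0.2 -1.8 -2. ] T [-0.24 -0.02 -0.03] w 0.0125 q6 0.02
rail 21.7 6.1 F -1.8 -0.3 -2.0
s6 (np.int64(332), np.int64(342), np.int64(208), np.int64(212)) expect [338.19642425 206.97252434] slant [-0.10632974  4.11617968] along mm -2.603511898109267
s7 (np.int64(336), np.int64(346), np.int64(207), np.int64(211)) expect [342.20119151 205.49861076] slant [-0.13304466  4.10724737] along mm -2.566032844526196
```

>>> servo_tool(
  motion=[
    [[0.1, 0, 0, 0, 0, 0, 255], [0, 0, 0, 0, 0, 0, 255], [0, 0, 0, 0, 0, 0, 255]],
  ],
)

```text
time_s: 12.75
ee_pos: [0.6136, 0.0282, 0.1645]
ee_rot: [0.73, 0.684, 0.0, 0.0]
ft_force: [0.3, -0.6, -2.6]
grip_width: 0.0132
finger_force: 62.2
```

>>> servo_tool(
  motion=[
    [[0.1, 0, 0, 0, 0, 0, 255], [0, 0, 0, 0, 0, 0, 255], [0, 0, 0, 0, 0, 0, 255]],
  ],
)

```text
time_s: 13.12
ee_pos: [0.6136, 0.0292, 0.1644]
ee_rot: [0.73, 0.684, 0.0, 0.0]
ft_force: [0.3, -1.5, -2.2]
grip_width: 0.0128
finger_force: 62.2
```

```bash
python3 -c "
from h import *
delta([.613,-.006,.164],86.2);rail()"
```

```text
t 13.12 pos [0.6136 0.0292 0.1644] yaw 86.27 tilt [ 0.0001 -0.    ] d_tool cm [-3.52  0.16  0.04] rz 0.001 F [ 0.3 -1.5 -2.2] T [-0.32 -0.09  0.03] w 0.0128 q6 0.03
rail 23.7 6.1 F -1.5 -0.4 -2.2
```

>>> servo_tool(
  motion=[
    [[0.1, 0, 0, 0, 0, 0, 255], [0, 0, 0, 0, 0, 0, 255], [0, 0, 0, 0, 0, 0, 255]],
  ],
)

```text
time_s: 13.5
ee_pos: [0.6137, 0.0302, 0.1644]
ee_rot: [0.73, 0.684, -0.0, 0.0]
ft_force: [-0.1, -1.4, -2.1]
grip_width: 0.013
finger_force: 62.2
```

```bash
python3 -c "
from h import *
delta([.613,-.006,.164],86.2);rail()"
```

```text
t 13.5 pos [0.6137 0.0302 0.1644] yaw 86.28 tilt [ 0.0001 -0.0001] d_tool cm [-3.62  0.17  0.04] rz 0.001 F [-0.1 -1.4 -2.1] T [-0.31 -0.07  0.02] w 0.013 q6 0.03
rail 24.7 6.1 F -1.4 0.0 -2.1
```

>>> servo_tool(
  motion=[
    [[0.1, 0, 0, 0, 0, 0, 255], [0, 0, 0, 0, 0, 0, 255], [0, 0, 0, 0, 0, 0, 255]],
  ],
)

```text
time_s: 13.88
ee_pos: [0.6137, 0.0308, 0.1644]
ee_rot: [0.73, 0.684, -0.0, 0.0]
ft_force: [0.3, -5.1, -2.7]
grip_width: 0.0131
finger_force: 62.2
```

>>> servo_tool(
  motion=[
    [[0, 0, 0, 0, 0, 0, 255]],
  ],
)

```text
time_s: 14.0
ee_pos: [0.6137, 0.0309, 0.1644]
ee_rot: [0.73, 0.684, -0.0, 0.0]
ft_force: [0.7, -4.8, -1.4]
grip_width: 0.0129
finger_force: 62.2
```

```bash
python3 -c "
from h import *
delta([.613,-.006,.164],86.2);rail()
a=snap('scene','s8.png')
cv2.imwrite('pics/c8.png',cv2.resize(a[170:240,310:410,::-1],None,fx=8,fy=8,interpolation=cv2.INTER_CUBIC))"
```

```text
t 14.0 pos [0.6137 0.0309 0.1644] yaw 86.28 tilt [-0.0001 -0.0008] d_tool cm [-3.68  0.16  0.05] rz 0.001 F [ 0.7 -4.8 -1.4] T [-1.06 -0.1  -0.01] w 0.0129 q6 0.03
rail 25.3 6.1 F -4.7 -1.0 -1.4
```

View pics/c8.png

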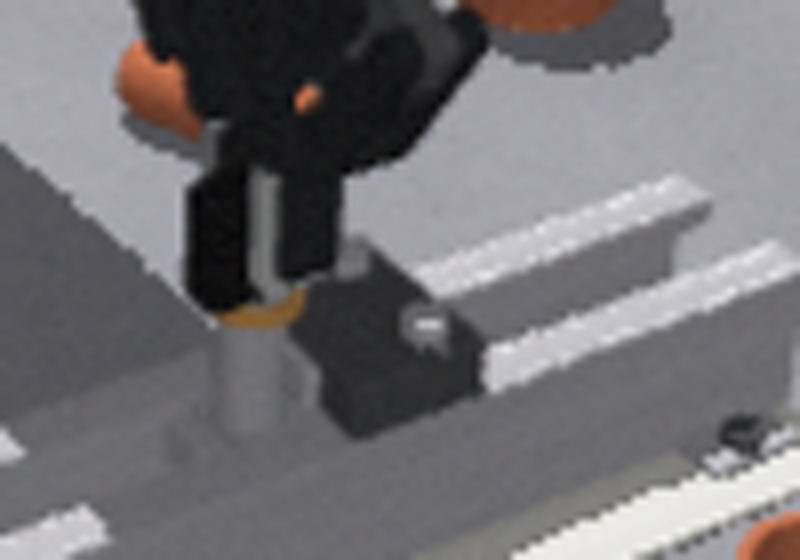

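The plunger is solid at TCP rail x ≈ 25.2, and the crop shows the stud up against the short plunger stub in front of the stop. I'll check the nut's offset in the hand against the visible pad edges, with enhanced contrast.

Run:
```python
from h import *
c=np.array([.6182,.0052,0]);ax=np.array([.066,.9978,0]);ay=np.array([-.9978,.066,0])
S=camera_model('scene');s=read_state();t=s['ee_pos']
for nm,dx,dy,z in[('padL near grip face tip',-11,-7,.0914),('padR',11,-7,.0914),('farpadL',-11,7,.0914),('grip far-left top',-18,7,.121),('grip near-left top',-18,-7,.121),('grip nl bottom',-18,-7,.086),('grip fl bottom',-18,7,.086),('axis .09',0,0,.0855),('axis .05',0,0,.055)]:
    p=t+ax*dx/1e3+ay*dy/1e3;p[2]=z;q=proj('scene',p,S);print(nm,np.round(q,1),'c8',np.round((q-[310,170]+.5)*8-.5))
a=cv2.imread('pics/s8.png')[185:225,325:365].astype(float)
e=np.clip((a.mean(2)/110)**.5*255,0,255).astype('uint8')
cv2.imwrite('pics/c9.png',cv2.resize(e,None,fx=15,fy=15,interpolation=cv2.INTER_CUBIC))
```

```text
padL near grip face tip [341.1 205.7] c8 [252. 289.]
padR [350.4 202.3] c8 [327. 262.]
farpadL [337.1 202.2] c8 [220. 261.]
grip far-left top [334.4 190.7] c8 [199. 169.]
grip near-left top [338.4 194.1] c8 [231. 196.]
grip nl bottom [338.1 209.1] c8 [228. 316.]
grip fl bottom [334.1 205.6] c8 [196. 288.]
axis .09 [343.7 204.7] c8 [273. 281.]
axis .05 [343.2 217.1] c8 [269. 380.]
```

View pics/c9.png

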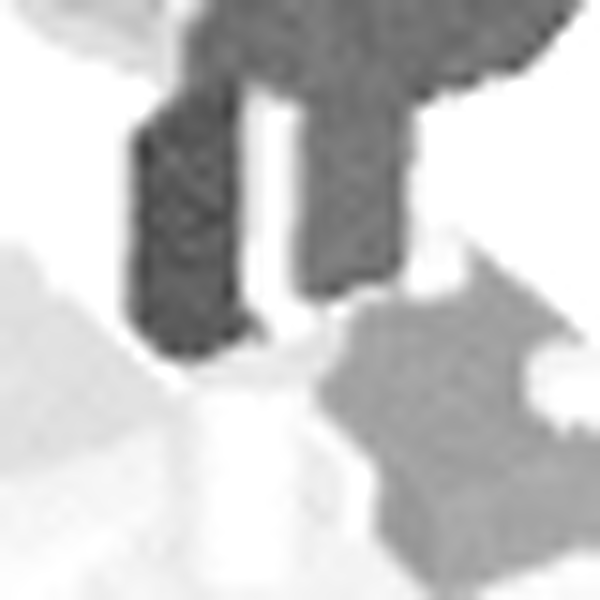

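The pad edge agrees with the calibration to within 0.3 mm, and the grip corners put the nut about 1.5–2 mm behind the TCP. I'll back off 2 mm from solid and press down.

>>> servo_tool(
  motion=[
    [[-0.2, 0, 0, 0, 0, 0, 255], [0, 0, 0.2, 0, 0, 0, 255], [0, 0, 0.2, 0, 0, 0, 255], [0, 0, 0.1, 0, 0, 0, 255], [0, 0, 0, 0, 0, 0, 255]],
  ],
  squeeze=80,
)

```text
time_s: 14.68
ee_pos: [0.614, 0.0295, 0.1612]
ee_rot: [0.73, 0.684, 0.0, -0.0]
ft_force: [-2.8, -1.9, 6.3]
grip_width: 0.0126
finger_force: 83.0
```

>>> servo_tool(
  motion=[
    [[0, 0, 0.2, 0, 0, 0, 255], [0, 0, 0.1, 0, 0, 0, 255], [0, 0, 0.1, 0, 0, 0, 255], [0, 0, 0, 0, 0, 0, 255]],
  ],
)

```text
time_s: 15.18
ee_pos: [0.6141, 0.0295, 0.1579]
ee_rot: [0.73, 0.684, 0.0, 0.0]
ft_force: [-3.5, -1.9, 8.1]
grip_width: 0.0125
finger_force: 83.4
```

```bash
python3 -c "
from h import *
delta([.613,-.006,.155],86.2);rail()"
```

```text
t 15.18 pos [0.6141 0.0295 0.1579] yaw 86.28 tilt [0.0007 0.0004] d_tool cm [-3.55  0.12  0.29] rz 0.001 F [-3.5 -1.9  8.1] T [-0.41  0.97 -0.  ] w 0.0125 q6 0.03
rail 24.0 5.7 F -2.1 3.4 8.1
```

>>> servo_tool(
  motion=[
    [[0, -0.05, 0.1, 0, 0, 0, 255], [0, 0, 0.12, 0, 0, 0, 255], [0, 0, 0, 0, 0, 0, 255]],
  ],
)

```text
time_s: 15.55
ee_pos: [0.614, 0.0295, 0.1562]
ee_rot: [0.73, 0.684, 0.001, 0.0]
ft_force: [-3.7, -2.8, 9.9]
grip_width: 0.0124
finger_force: 83.5
```

```bash
python3 -c "
from h import *
delta([.613,-.006,.155],86.2);rail()"
```

```text
t 15.55 pos [0.614  0.0295 0.1562] yaw 86.28 tilt [0.0017 0.0003] d_tool cm [-3.55  0.13  0.11] rz 0.001 F [-3.7 -2.8  9.9] T [-0.47  0.92 -0.03] w 0.0124 q6 0.03
rail 23.9 5.8 F -3.1 3.5 9.9
```

>>> servo_tool(
  motion=[
    [[0, 0.03, 0.02, 0, 0, 0.157, 255], [0, 0.03, 0, 0, 0, 0.157, 255], [0, 0.03, 0, 0, 0, 0.157, 255], [0, 0, 0, 0, 0, 0, 255]],
  ],
)

```text
time_s: 16.05
ee_pos: [0.6157, 0.0294, 0.1564]
ee_rot: [0.869, 0.494, 0.002, 0.001]
ft_force: [-1.7, -1.2, 8.7]
grip_width: 0.0128
finger_force: 83.4
```

```bash
python3 -c "
from h import *
delta([.613,-.006,.155],-3.8);rail()"
```

```text
t 16.05 pos [0.6157 0.0294 0.1564] yaw 59.23 tilt [0.0047 0.0007] d_tool cm [-3.18  1.58  0.13] rz 1.1 F [-1.7 -1.2  8.7] T [-0.33  0.33 -0.06] w 0.0128 q6 0.5
rail 24.0 4.1 F -1.3 1.7 8.7
```

>>> servo_tool(
  motion=[
    [[-0.01, 0.02, 0, 0, 0, 0.157, 255], [-0.01, 0.02, 0, 0, 0, 0.157, 255], [-0.01, 0.02, 0, 0, 0, 0.157, 255], [0, 0, 0, 0, 0, 0, 255]],
  ],
)

```text
time_s: 16.55
ee_pos: [0.6163, 0.0286, 0.1566]
ee_rot: [0.961, 0.278, 0.003, 0.001]
ft_force: [-0.1, -2.6, 9.4]
grip_width: 0.0127
finger_force: 83.4
```

```bash
python3 -c "
from h import *
delta([.613,-.006,.155],-3.8);rail()"
```

```text
t 16.55 pos [0.6163 0.0286 0.1566] yaw 32.25 tilt [0.0058 0.0003] d_tool cm [-2.13  2.75  0.16] rz 0.629 F [-0.1 -2.6  9.4] T [-0.49  0.14 -0.03] w 0.0127 q6 0.97
rail 23.2 3.4 F -2.6 -0.1 9.4
```

>>> servo_tool(
  motion=[
    [[-0.02, 0.02, 0, 0, 0, 0.157, 255], [-0.02, 0.02, 0, 0, 0, 0.157, 255], [-0.02, 0.02, 0, 0, 0, 0.157, 255], [-0.02, 0.02, 0, 0, 0, 0.157, 255], [0, 0, 0, 0, 0, 0, 255]],
  ],
)

```text
time_s: 17.18
ee_pos: [0.6156, 0.027, 0.1565]
ee_rot: [0.999, -0.032, 0.003, 0.001]
ft_force: [-1.4, -4.2, 9.7]
grip_width: 0.0124
finger_force: 83.4
```

```bash
python3 -c "
from h import *
delta([.613,-.006,.155],-3.8);rail()
a=snap('scene','s10.png')
cv2.imwrite('pics/c10.png',cv2.resize(a[170:240,310:410,::-1],None,fx=8,fy=8,interpolation=cv2.INTER_CUBIC))"
```

```text
t 17.18 pos [0.6156 0.027  0.1565] yaw -3.72 tilt [ 0.0051 -0.0012] d_tool cm [-0.05  3.31  0.15] rz 0.001 F [-1.4 -4.2  9.7] T [-0.92  0.26 -0.03] w 0.0124 q6 1.59
rail 21.6 4.0 F -4.3 1.1 9.7
```

Turned 90°, with low torque throughout. Now easing up to let the spring lift it into the lips.

>>> servo_tool(
  motion=[
    [[0, 0, -0.1, 0, 0, 0, 255], [0, 0, -0.1, 0, 0, 0, 255], [0, 0, 0, 0, 0, 0, 255]],
  ],
)

```text
time_s: 17.6
ee_pos: [0.6155, 0.027, 0.1578]
ee_rot: [0.999, -0.032, 0.002, 0.0]
ft_force: [-0.4, -4.9, 6.6]
grip_width: 0.0126
finger_force: 82.9
```

```bash
python3 -c "
from h import *
delta([.613,-.006,.155],-3.8);rail()"
```

```text
t 17.6 pos [0.6155 0.027  0.1578] yaw -3.68 tilt [ 0.0049 -0.0011] d_tool cm [-0.04  3.31  0.28] rz 0.002 F [-0.4 -4.9  6.6] T [-0.9   0.05 -0.01] w 0.0126 q6 1.59
rail 21.6 4.2 F -5.0 0.0 6.6
```

>>> servo_tool(
  motion=[
    [[0, 0, -0.1, 0, 0, 0, 255], [0, 0, -0.05, 0, 0, 0, 255], [0, 0, 0, 0, 0, 0, 255]],
  ],
)

```text
time_s: 17.98
ee_pos: [0.6154, 0.027, 0.1588]
ee_rot: [0.999, -0.032, 0.002, 0.0]
ft_force: [1.4, -4.4, 5.8]
grip_width: 0.0127
finger_force: 82.8
```

```bash
python3 -c "
from h import *
delta([.613,-.006,.155],-3.8);rail()"
```

```text
t 17.98 pos [0.6154 0.027  0.1588] yaw -3.68 tilt [ 0.0049 -0.001 ] d_tool cm [-0.03  3.31  0.38] rz 0.002 F [ 1.4 -4.4  5.8] T [-0.98 -0.21  0.02] w 0.0127 q6 1.59
rail 21.6 4.2 F -4.3 -1.7 5.8
```

>>> servo_tool(
  motion=[
    [[0, 0, -0.1, 0, 0, 0, 255], [0, 0, 0, 0, 0, 0, 255], [0, 0, 0, 0, 0, 0, 255]],
  ],
)

```text
time_s: 18.35
ee_pos: [0.6153, 0.027, 0.1596]
ee_rot: [0.999, -0.032, 0.002, 0.0]
ft_force: [1.2, -4.9, 4.4]
grip_width: 0.0125
finger_force: 82.7
```

```bash
python3 -c "
from h import *
delta([.613,-.006,.155],-3.8);rail()"
```

```text
t 18.35 pos [0.6153 0.027  0.1596] yaw -3.67 tilt [ 0.0047 -0.001 ] d_tool cm [-0.02  3.31  0.46] rz 0.002 F [ 1.2 -4.9  4.4] T [-0.98 -0.31  0.02] w 0.0125 q6 1.59
rail 21.6 4.3 F -4.8 -1.6 4.4
```

The axial force of about -4.8 N suggests the plunger is at its solid end, with the nut's offset nearer 4 mm. I'll ease back along the rail and slightly across.

>>> servo_tool(
  motion=[
    [[0.05, 0.1, 0, 0, 0, 0, 255], [0, 0.05, 0, 0, 0, 0, 255], [0, 0, 0, 0, 0, 0, 255]],
  ],
)

```text
time_s: 18.73
ee_pos: [0.6155, 0.0265, 0.1596]
ee_rot: [0.999, -0.032, 0.002, -0.001]
ft_force: [0.8, -0.6, 5.7]
grip_width: 0.0127
finger_force: 82.9
```

```bash
python3 -c "
from h import *
delta([.613,-.006,.155],-3.8);rail()"
```

```text
t 18.73 pos [0.6155 0.0265 0.1596] yaw -3.7 tilt [0.0041 0.0013] d_tool cm [-0.05  3.26  0.45] rz 0.002 F [ 0.8 -0.6  5.7] T [-0.24 -0.14 -0.01] w 0.0127 q6 1.59
rail 21.0 4.1 F -0.5 -0.8 5.7
```

>>> servo_tool(
  motion=[
    [[0, 0, -0.1, 0, 0, 0, 255], [0, 0, -0.05, 0, 0, 0, 255], [0, 0, 0, 0, 0, 0, 255], [0, 0, 0, 0, 0, 0, 255]],
  ],
)

```text
time_s: 19.23
ee_pos: [0.6154, 0.0264, 0.1606]
ee_rot: [0.999, -0.032, 0.002, -0.001]
ft_force: [2.9, 0.1, 6.1]
grip_width: 0.0126
finger_force: 82.9
```

```bash
python3 -c "
from h import *
delta([.613,-.006,.155],-3.8);rail()"
```

```text
t 19.23 pos [0.6154 0.0264 0.1606] yaw -3.69 tilt [0.0039 0.0012] d_tool cm [-0.03  3.25  0.55] rz 0.002 F [2.9 0.1 6.1] T [-0.1  -0.42 -0.07] w 0.0126 q6 1.59
rail 21.0 4.2 F 0.3 -2.9 6.1
```

>>> servo_tool(
  motion=[
    [[0, 0, -0.1, 0, 0, 0, 255], [0, 0, 0, 0, 0, 0, 255], [0, 0, 0, 0, 0, 0, 255]],
  ],
)

```text
time_s: 19.6
ee_pos: [0.6153, 0.0263, 0.1611]
ee_rot: [0.999, -0.032, 0.002, -0.001]
ft_force: [3.8, 0.9, 5.7]
grip_width: 0.0128
finger_force: 82.8
```

```bash
python3 -c "
from h import *
delta([.613,-.006,.155],-3.8);rail()"
```

```text
t 19.6 pos [0.6153 0.0263 0.1611] yaw -3.69 tilt [0.0036 0.0011] d_tool cm [-0.02  3.24  0.61] rz 0.002 F [3.8 0.9 5.7] T [ 0.15 -0.86 -0.03] w 0.0128 q6 1.59
rail 20.9 4.3 F 1.1 -3.7 5.7
```

>>> servo_tool(
  motion=[
    [[0.05, 0, -0.1, 0, 0, 0, 255], [0, 0, 0, 0, 0, 0, 255], [0, 0, 0, 0, 0, 0, 255]],
  ],
)

```text
time_s: 19.98
ee_pos: [0.6153, 0.0263, 0.1612]
ee_rot: [0.999, -0.032, 0.001, -0.001]
ft_force: [5.2, 0.5, 2.4]
grip_width: 0.0126
finger_force: 82.4
```

```bash
python3 -c "
from h import *
delta([.613,-.006,.155],-3.8);rail()"
```

```text
t 19.98 pos [0.6153 0.0263 0.1612] yaw -3.69 tilt [0.0023 0.001 ] d_tool cm [-0.03  3.24  0.61] rz 0.002 F [5.2 0.5 2.4] T [ 0.26 -1.14 -0.01] w 0.0126 q6 1.59
rail 20.9 4.2 F 0.8 -5.2 2.4
```

It seats at TCP z = 0.1612 (origin ≈ +4 mm). I'll relieve the side force.

>>> servo_tool(
  motion=[
    [[0.08, 0, 0, 0, 0, 0, 255], [0.04, 0, 0, 0, 0, 0, 255], [0, 0, 0, 0, 0, 0, 255], [0, 0, 0, 0, 0, 0, 255]],
  ],
)

```text
time_s: 20.48
ee_pos: [0.6158, 0.0261, 0.1612]
ee_rot: [0.999, -0.032, -0.0, -0.0]
ft_force: [1.6, 1.0, 5.5]
grip_width: 0.0123
finger_force: 82.8
```

```bash
python3 -c "
from h import *
delta([.613,-.006,.155],-3.8);rail()"
```

```text
t 20.48 pos [0.6158 0.0261 0.1612] yaw -3.69 tilt [-0.0004  0.0008] d_tool cm [-0.07  3.22  0.62] rz 0.002 F [1.6 1.  5.5] T [ 0.42 -0.51  0.02] w 0.0123 q6 1.59
rail 20.7 3.8 F 1.1 -1.5 5.5
```

>>> servo_tool(
  motion=[
    [[0.03, -0.05, -0.05, 0, 0, 0, 255], [0, 0, -0.05, 0, 0, 0, 255], [0, 0, 0, 0, 0, 0, 255], [0, 0, 0, 0, 0, 0, 255]],
  ],
)

```text
time_s: 20.98
ee_pos: [0.6158, 0.0263, 0.1612]
ee_rot: [0.999, -0.032, -0.001, -0.0]
ft_force: [3.8, 1.1, -1.3]
grip_width: 0.0126
finger_force: 82.1
```

```bash
python3 -c "
from h import *
delta([.613,-.006,.155],-3.8);rail()"
```

```text
t 20.98 pos [0.6158 0.0263 0.1612] yaw -3.68 tilt [-0.0012  0.0001] d_tool cm [-0.07  3.24  0.62] rz 0.002 F [ 3.8  1.1 -1.3] T [ 0.15 -0.75  0.01] w 0.0126 q6 1.59
rail 20.9 3.8 F 1.4 -3.8 -1.3
```

Fully seated, with the spring carried by the lips. Releasing.

>>> servo_tool(
  motion=[
    [[0, 0, 0, 0, 0, 0, 220], [0, 0, 0, 0, 0, 0, 180], [0, 0, 0, 0, 0, 0, 140], [0, 0, 0, 0, 0, 0, 130], [0, 0, 0, 0, 0, 0, 130], [0, 0, -0.5, 0, 0, 0, 130], [0, 0, -1.5, 0, 0, 0, 130], [0, 0, -3, 0, 0, 0, 130]],
  ],
)

```text
time_s: 21.98
ee_pos: [0.6155, 0.0263, 0.2121]
ee_rot: [0.999, -0.032, -0.001, -0.0]
ft_force: [1.4, -0.4, -0.7]
grip_width: 0.0419
finger_force: 0.0
```

>>> servo_tool(
  motion=[
    [[0, 0, -4, 0, 0, 0, 130], [0, 0, -4, 0, 0, 0, 130], [-5, 0, -2, 0, 0, 0, 130], [-6, 0, 0, 0, 0, 0, 130], [-6, 0, 0, 0, 0, 0, 130], [-6, 0, 0, 0, 0, 0, 130], [0, 0, 0, 0, 0, 0, 130]],
  ],
)

```text
time_s: 22.85
ee_pos: [0.3836, 0.0414, 0.3131]
ee_rot: [0.999, -0.032, 0.002, -0.0]
ft_force: [-0.2, 0.1, 0.3]
grip_width: 0.0418
finger_force: 0.0
```

Run:
```python
from h import *
delta([.613,-.006,.155],-3.8)
a=snap('scene','s11.png');b=snap('top','t11.png');T=camera_model('top');S=camera_model('scene')
c=np.array([.6182,.0052,0]);ax=np.array([.066,.9978,0]);ay=np.array([-.9978,.066,0])
q=proj('top',c+ax*.0209+ay*.006+[0,0,.116],T);print('expect top',q)
x,y=int(q[0])-14,int(q[1])-14
g=b[y:y+28,x:x+28].max(2);np.set_printoptions(linewidth=200);print(g[::1,::1])
```

```text
t 22.85 pos [0.3836 0.0414 0.3131] yaw -3.64 tilt [ 0.0041 -0.0001] d_tool cm [23.13  3.28 15.9 ] rz 0.003 F [-0.2  0.1  0.3] T [-0.01 -0.06  0.04] w 0.0418 q6 1.6
expect top [311.01736911 181.43506553]
[[182 180 180 177 173 168 166 166 168 171 172 169 164 160 157 151 146 144 143 145 147 147 146 144 143 143 141 140]
 [190 190 190 190 189 188 187 188 190 191 191 188 184 181 178 172 168 166 166 167 171 171 168 161 157 154 148 145]
 [190 189 190 191 193 193 193 193 193 194 194 193 192 191 190 189 187 187 187 188 190 190 186 180 177 173 169 167]
 [174 174 175 180 189 191 191 191 190 191 191 190 191 193 194 192 190 189 190 191 193 193 192 190 190 189 187 187]
 [141 140 143 154 169 173 173 174 174 174 174 175 182 192 194 188 178 173 174 180 189 194 194 194 194 193 193 193]
 [115 113 115 121 130 135 135 136 139 141 141 146 166 188 191 180 155 143 145 157 178 191 194 195 195 195 194 194]
 [112 105  98  97 100 104 105 107 113 115 116 127 155 181 184 171 141 127 129 138 162 184 190 190 190 191 193 193]
 [138 126 101  90  91  93  93  93  95  97  99 116 143 158 158 147 122 117 124 131 149 167 17
[... 1623 characters left out ...]
 164 164]
 [146 108  90  91  91  91  91  90  92 100 119 127 101  69  53  50  65 107 144 153 150 148 149 149 148 148 148 149]
 [138 104  91  92  91  90  90  91  91  98 124 146 143 125 106 100 104 128 152 150 141 135 133 133 129 128 130 130]
 [117  96  91  91  91  90  90  91  91 107 140 164 168 161 149 144 143 153 164 163 158 154 150 149 146 148 150 150]
 [ 97  90  90  91  92  90  89  90  93 116 151 166 169 168 167 164 163 166 172 172 170 170 167 166 166 167 170 170]
 [ 83  83  86  88  88  89  88  87  92 122 157 167 168 170 170 169 169 168 169 170 169 169 169 168 169 169 170 171]
 [ 74  76  79  81  81  80  78  79  86 124 161 168 172 174 175 176 174 170 170 171 170 169 169 170 170 170 169 169]]
```

Run:
```python
from off import *
c=np.array([.6182,.0052,0]);ax=np.array([.066,.9978,0]);ay=np.array([-.9978,.066,0])
S=camera_model('scene');T=camera_model('top')
off('s8',[.6137,.0309,.1644],330,190,25,28,S)
off('s11',[.6158,.0263,.1612],325,185,35,35,S)
hsv=cv2.cvtColor(cv2.imread('pics/s11.png'),cv2.COLOR_BGR2HSV)
w=atz('top',312,182.2,.114,T)-c;print(w@ax,w@ay)
b=cv2.imread('pics/t11.png').max(2)[174:191,306:318]<75
v,u=np.nonzero(b);p=np.c_[u,v].astype(float)+[306,174];m=p.mean(0);V=np.linalg.eigh(np.cov((p-m).T))[1][:,1]
d=atz('top',*(m+V*5),.114,T)-atz('top',*(m-V*5),.114,T);print(m,'angle from rail y deg',np.degrees(np.arctan2(d@ax,d@ay)))
```

```text
s8 (np.int64(337), np.int64(347), np.int64(206), np.int64(210)) expect [343.66071814 204.9540818 ] slant [-0.14271471  4.10391587] along mm -3.6558154538602596
s11 (np.int64(337), np.int64(348), np.int64(185), np.int64(191)) expect [342.43510225 207.55113009] slant [-0.1346774  4.0946358] along mm -1.4389495276324222
0.01838509877505355 0.007352346987004049
[311.73333333 182.23333333] angle from rail y deg -1.1818771251873412
```

Run:
```python
from off import *
S=camera_model('scene')
off('s11',[.6158,.0263,.1612],328,200,28,18,S)
```

```text
s11 (np.int64(335), np.int64(344), np.int64(206), np.int64(211)) expect [342.43510225 207.55113009] slant [-0.1346774  4.0946358] along mm -6.841482347513564
```

The estimates put the plunger about 5–9 mm in (more than 3 needed). The nut sits about 1° off square, 7 mm off the centre line, and the arm is clear. Handing in.

```bash
python3 -c "
from bench import close_job
print(close_job())"
```

```text
the job is handed in; nothing more can be done
None
```

The stud nut is locked across the channel with its grooves seated on the lips, holding the plunger in by an estimated 5–9 mm. The arm is clear and the job is handed in, but no verdict was returned.

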